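# Aim the balcony spray arm and turn on its tap

### The arm

A 6-joint arm with a two-finger parallel gripper is mounted at the origin on the work surface. World frame = base frame: x ahead of the robot, y to its left, z up, the work surface at z = 0. Lengths are in m, angles in degrees, forces in N, time in s.
With the tool pointing down it reaches from about 0.3 to 0.75 m from the base axis. Payload 8.5 kg.
Tool frame: the origin (TCP) lies on the mounting face of the last link; the fingertips stand 166 mm ahead of it and the grasp point (between the pads) lies env.grasp_offset ahead of it (env.grasp_offset is the distance from the TCP to the grasp point, in m); z points along the fingers, y is the direction in which the jaws open and shut (so a half turn about z gives the same grasp; the last joint's range is limited). The gripper opens to 88 mm and grips with 3 to 60 N. Pads are 18 mm wide; open, the fingers measure 123 mm over their backs; the gripper's body (75 mm by 187 mm) begins 45 mm behind the grasp point.
Start: joints at [61.461, 21.807, 74.336, -0, 83.858, -12.336], TCP at [0.153, 0.528, 0.405] pointing down, gripper open.
Joint ranges: [-178.18, 178.18], [-50.72, 133.34], [12.68, 142.11], [-81.47, 261.47], [9.98, 163.14], [-165.26, 165.26]. Speed limits (degrees/s): [136.94, 136.94, 180, 180, 180, 180].

### API

Orientations are given as a 3x3 rotation matrix whose columns are the frame's x, y, z axes.
In Python, from bench import get_state, cams, job, nets, env gives the robot as it stands.
- The arm moves only by the tool servo_tool, never from a script. Its argument "commands" is a list of rows, each a list of 3 entries, a list of its own where there are three numbers: the turn, a rotation vector about the tool's x, y, z scaled (see below), then the shift along the tool's x, y, z scaled (see below), then the opening, from 0 (shut) to 1 (fully open). A call has 1 to 5 rows; each row is the pose to reach, as a shift and turn from the pose measured when the call began, along the tool's axes at that moment; what a row does not reach only later rows make up. The controller multiplies each number of a shift by 200 mm and each number of a turn by 60 degrees. A row lasts 1/12 s, in which the tool goes at most 41.7 mm and 7.16 degrees, less where a joint would pass 70% of its speed; a pose out of reach is approached as far as the arm can. A call with a number of a shift or a turn outside -1 to 1 is refused whole. A call with a gripper value outside its range is refused whole. The fingers move at their own pace and stop on an object; "force" is the grip in N (left out, the last holds). Time passes only in rows, so rows that repeat a pose let the fingers close. It gives the time, the measured TCP pose, the force and the opening at its end, in the units of the state.
- get_state(): the state, without advancing time (a new reading comes with each control period).
- cams.grab_frame(name): name is "side" or "top"; returns a dict with "color" (480x640x3 uint8, red, green, blue), "K" (3x3 intrinsics, pixels), "R" (3x3) and "t" (3): a world point X has camera coordinates R X + t. Camera axes: x right, y down, z forward; pixel columns grow to the right and rows downward; lengths in m; the calibration is good to about 2 mm. A picture is of the moment at which its call begins. There is no depth.
- job.close_job(): hands the job in, once; it reports no verdict.
Trained networks look in the newest picture that a camera, given by its name, has taken for a name from the list of things; names that differ only in an ending like _2 or _b are one class to them, and where a whole thing is asked for, a point or a joint stands for the part that bears it (a point fixed in the world has none). Each returns a list of dicts, best first, with "confidence" (0 to 1); they miss things now and then, are a little off and sometimes report something else, mostly with a low value. They report only what shows in the picture. A call takes as long as a camera call. They do not tell look-alikes from the thing itself.
- nets.trace(camera, target): "mask" (480x640 bool, what is visible of it) and "pixel" ([column, row] in pixels, amid what is visible of it).
The state is a dict: "time": time; "joint_positions": joint angles; "dq": joint speeds; "effort": joint torques, N m; "position": TCP position; "ee_rot": TCP orientation; "ft_force": force on the tool from outside, world axes, zero at the start; "torque": the same for the moment, N m; "width": finger opening in m.
Only numpy, scipy, OpenCV 4.12 (cv2) and the standard library are available. Lean on these libraries where they do the work, as an engineer would, in place of code of your own. Each camera call takes 0.05 s, during which the arm holds its last target.

### The job

Water the green tray: with the tap still shut, push the orange spray arm round with a fingertip until it points at the white middle pot of the green tray. Then push the blue tap lever round with a fingertip until it lies along the brass pipe, pointing away from the spray arm. Push gently and only with the fingers, never grip or lift anything, and leave the trays, vase, bottle and other things where they stand.

Things in the scene. Friction and masses are not known exactly. Their poses are not given: they have to be found in the camera images.
- watering_head: Fixed head. Origin on the spray arm's pivot axis at shelf height, z up, x towards the trays. Plate 110x110x8 mm and column 48 mm across, 55 mm high, at the origin. Brass pipe, 22 mm across, top 41 mm high, runs along -y to y = -290 mm (foot 30 mm across). Tap block 36x50 mm, 45 mm high, at y = -170 mm.
- spray_arm: Orange arm. Origin on its pivot axis at shelf height, x along the arm to the nozzle. Turns about vertical z, 1.5 rad either way from the head's x; friction 0.14 N m (2 N at 80 mm); stays where left. Hub 42 mm across, 56-90 mm high; bar 12 mm thick, 60-88 mm high, x = 12 to 112 mm. Under it only the column and the 8 mm plate.
- nozzle (a point): Tip of the spray arm's nozzle, 132 mm from the pivot axis, 74 mm above the shelf; x along the arm, outwards.
- tap_lever: Blue lever. Origin on its vertical axis at shelf height (head y = -170 mm), x along it to the free end. Shut: along the head's -x, or up to 0.3 rad on. Opens counter-clockwise from above; open along the head's -y, over the pipe; stop 0.18 rad past that. Friction 0.14 N m, stays where left. Bar 14 mm wide, 61-71 mm high, 90 mm long.
- lever_end (a point): Middle of the upright finger blade on the outer half of the tap lever, 68 mm from the turning axis, 81 mm above the shelf. Blade 12 mm thick, 45 to 91 mm from the axis, 62 to 100 mm high. A fingertip 60 to 70 mm above the shelf pushes it and clears the pipe. x along the lever, outwards.
- green_tray: Loose green hard-silicone tray, 130 (x) x 200 (y) x 28 mm, 0.8 kg. Origin: centre of its underside. Three succulent pots fixed in a row along y: a larger white one (60 mm across) in the middle, two small terracotta ones; leaves up to 80 mm high. Stands left or right in front of the head, its middle 245 mm or more from the arm's pivot.
- green_tray_mid (a point): Top centre of the white middle pot of the green tray, 57 mm above the shelf: the point to aim at, seen from above.
- grey_tray: Loose grey tray, otherwise the same as the green one, on the other side. Not to be watered.
- spray_bottle: Loose clear plastic spray bottle with red head, 72 mm across, 198 mm high. Origin: centre of its underside.
- cultivator: Loose steel hand cultivator with wooden handle, lying along its x (tines at +x), 280 mm long, 70 mm wide, 25 mm high. Origin: under the middle of its length, at shelf height.
- vase: Loose green glass vase, 62 mm across, 100 mm high, between the trays. Origin: centre of its underside.
- clay_pot: Loose empty clay pot, 94 mm across, 78 mm high. Origin: centre of its underside.
- seed_tin: Loose seed tin, 60 mm across, 70 mm high. Origin: centre of its underside.
Not all that is in view belongs to the job. Several things have the shape of the green_tray; the one meant has the colours described above. Several things look just like the seed_tin: the one meant starts farthest to the robot's right.

How it is judged:
By the outcome, as a careful person would: the job done as asked, in the order asked, and still so for the second after the job is handed in, with the robot touching nothing.
It also fails if it takes over 64 s, if anything falls off the work surface, if the arm or the gripper's body presses on something with over 40 N, if the wrist force passes 120 N, or if a joint passes its speed limit or range.

## Working session

There is one attempt and no reset: what is moved stays moved. The work goes in short steps, Python scripts to look and compute and a tool call to move; the robot and the scene stay as the last step left them, time stands still between calls to the robot, and variables do not carry over. Pictures are saved under pics/ and viewed, and the job is handed in when it is done.

Besides the shell and the picture viewer there is one more tool, called after "Request:" as name(argument=value, ...), one argument or row to a line, values as JSON. servo_tool: Moves the arm, as the interface text tells. Shifts and turns lie within -1 to 1; 1 stands for 200 mm of shift or 60 degrees of turn. Its arguments: {"type":"object","properties":{"commands":{"type":"array","items":{"type":"array"}},"force":{"type":"number"}},"required":["commands"]}

```bash
ls; mkdir -p pics; python3 - <<'E'
from bench import get_state,cams,job,nets,env
import cv2
s=get_state();print(s['time'],s['position'],s['ee_rot'],s['width'],env.grasp_offset)
for n in('top','side'):
    f=cams.grab_frame(n);cv2.imwrite(f'pics/{n}0.png',f['color'][...,::-1]);print(n,f['K'],f['R'],f['t'])
E
```

```text
pics
0.0 [0.15345046 0.52811056 0.40414622] [[-9.60276001e-01  2.79051242e-01 -6.37293975e-04]
 [ 2.79051862e-01  9.60275138e-01 -1.31102385e-03]
 [ 2.46134724e-04 -1.43678281e-03 -9.99998938e-01]] 0.08791064957910066 0.1473
top [[447.53809247   0.         317.32052418]
 [  0.         447.53809247 244.59521018]
 [  0.           0.           1.        ]] [[ 0.00577721 -0.99997908  0.00291052]
 [-0.99065571 -0.00611991 -0.13624904]
 [ 0.136264   -0.00209619 -0.99067034]] [-0.00241741  0.52809184  1.20526768]
side [[511.00456225   0.         314.44966327]
 [  0.         511.00456225 235.25062759]
 [  0.           0.           1.        ]] [[ 0.86721717 -0.49773383  0.01397893]
 [-0.28094433 -0.51229084 -0.81155922]
 [ 0.41110176  0.69987079 -0.58410292]] [-0.42851081  0.22019373  1.50823421]
```

View pics/top0.png

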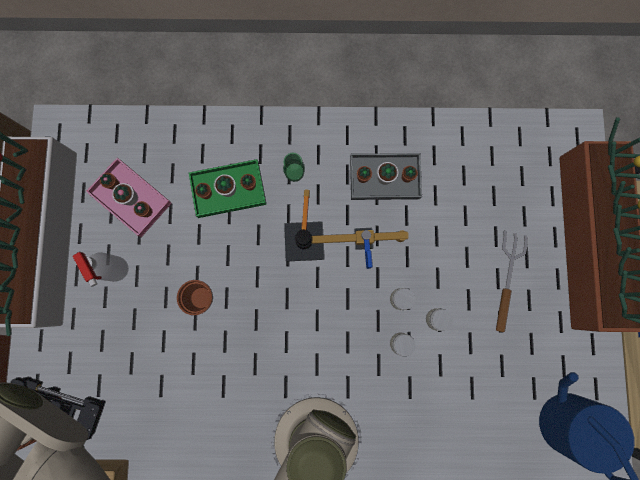

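View pics/side0.png

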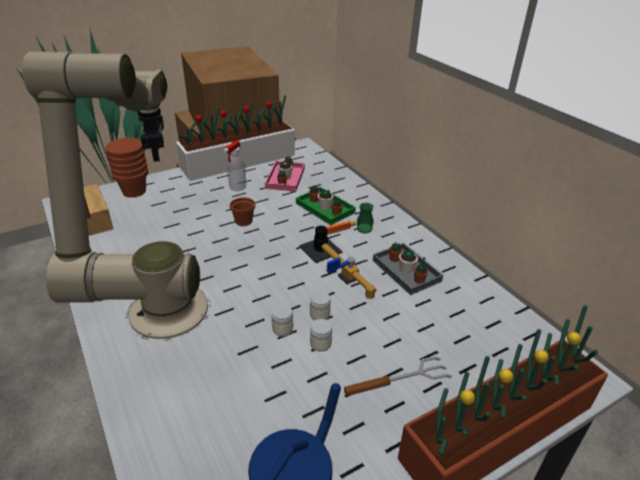

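The top view shows three tray-shaped things: green at (227,188), pink at (128,197) and grey at (386,176). The green one is the target. The spray arm's pivot is near (304,238) with its tip at (306,192), and the lever's free end is at (368,265). Next I'll measure these.

```bash
cat > h.py <<'E'
from bench import get_state,cams,job,nets,env
import numpy as np,cv2
def ray(f,px,z):
    d=np.linalg.inv(f['K'])@np.array([px[0],px[1],1.]);d=f['R'].T@d;o=-f['R'].T@f['t'];return o+d*(z-o[2])/d[2]
def proj(f,X):
    c=f['R']@np.array(X)+f['t'];p=f['K']@c;return p[:2]/p[2]
E
python3 - <<'E'
from h import *
f=cams.grab_frame('top');fs=cams.grab_frame('side')
for n,z in (('green_tray',.014),('green_tray_mid',.057),('spray_arm',.085),('nozzle',.074),('tap_lever',.07),('lever_end',.1),('watering_head',.05),('vase',.05),('clay_pot',.05)):
    for c,ff in(('top',f),('side',fs)):
        for r in nets.trace(c,n)[:3]:
            m=r['mask'].astype(np.uint8);print(n,c,round(r['confidence'],2),np.round(r['pixel'],1),m.sum(),ray(ff,r['pixel'],z).round(4), cv2.boundingRect(m))
im=f['color'][140:290,180:430,::-1]
cv2.imwrite('pics/crop.png',cv2.resize(im,None,fx=3.2,fy=3.2,interpolation=cv2.INTER_CUBIC)[:600])
im=fs['color'][170:310,280:450,::-1]
cv2.imwrite('pics/crops.png',cv2.resize(im,None,fx=4,fy=4,interpolation=cv2.INTER_CUBIC))
E
```

```text
green_tray top 0.95 [224.7 187.9] 3373 [0.6939 0.2677 0.014 ] (189, 159, 78, 59)
green_tray top 0.95 [127.4 198.3] 3308 [0.6615 0.5448 0.014 ] (87, 158, 84, 78)
green_tray side 0.9 [288.2 174.7] 967 [0.674  0.5358 0.014 ] (265, 157, 40, 35)
green_tray side 0.56 [325.6 207. ] 1297 [0.6829 0.2437 0.014 ] (297, 187, 59, 39)
green_tray_mid top 0.78 [227.  188.4] 3308 [0.681  0.2522 0.057 ] (190, 161, 76, 57)
green_tray_mid top 0.61 [127.5 196.2] 3446 [0.657  0.5263 0.057 ] (86, 159, 86, 77)
green_tray_mid side 0.96 [287.  177.1] 1048 [0.6255 0.4515 0.057 ] (264, 156, 42, 37)
green_tray_mid side 0.65 [325.3 205.9] 1308 [0.6502 0.1935 0.057 ] (296, 186, 59, 40)
spray_arm top 0.82 [308.9 229.2] 414 [0.5628 0.0236 0.085 ] (296, 190, 15, 55)
spray_arm top 0.61 [364.5 249.3] 253 [ 0.5095 -0.1248  0.085 ] (361, 230, 12, 39)
spray_arm side 0.89 [332.2 228. ] 356 [0.5766 0.0264 0.085 ] (315, 222, 40, 18)
nozzle top 0.86 [304.  231.7] 409 [0.5578 0.037  0.074 ] (296, 189, 15, 57)
nozzle top 0.58 [225.3 184.7] 3280 [0.6868 0.2537 0.074 ] (189, 160, 77, 58)
nozzle side 0.54 [327.5 226.9] 369 [0.5745
[... 472 characters left out ...]
262.6] 262 [ 0.4795 -0.1525  0.1   ] (327, 257, 28, 15)
watering_head top 0.8 [315.2 237.4] 2708 [0.5461 0.0067 0.05  ] (284, 190, 125, 79)
watering_head top 0.19 [305.1 234.1] 374 [0.5551 0.0346 0.05  ] (296, 190, 15, 56)
watering_head side 0.65 [332.8 252.5] 1735 [ 0.5328 -0.0511  0.05  ] (300, 221, 76, 77)
vase top 0.66 [292.2 163.6] 467 [0.7557 0.0727 0.05  ] (284, 154, 21, 28)
vase top 0.62 [384.4 176.3] 3291 [ 0.7206 -0.1861  0.05  ] (350, 153, 72, 47)
clay_pot top 0.65 [194.  295.4] 1000 [0.3858 0.3327 0.05  ] (177, 280, 36, 35)
clay_pot side 0.69 [242.3 212.9] 575 [0.3686 0.306  0.05  ] (230, 197, 26, 30)
clay_pot side 0.33 [326.8 209.1] 1278 [0.6497 0.1814 0.05  ] (296, 186, 60, 39)
```

View pics/crop.png

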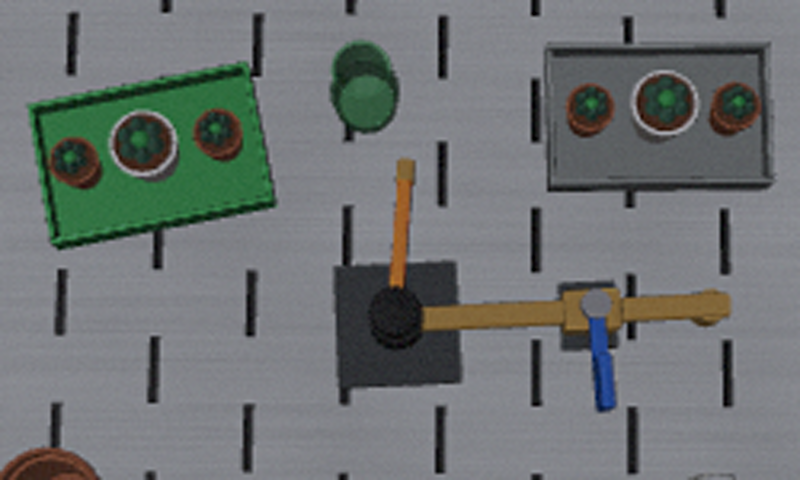

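View pics/crops.png

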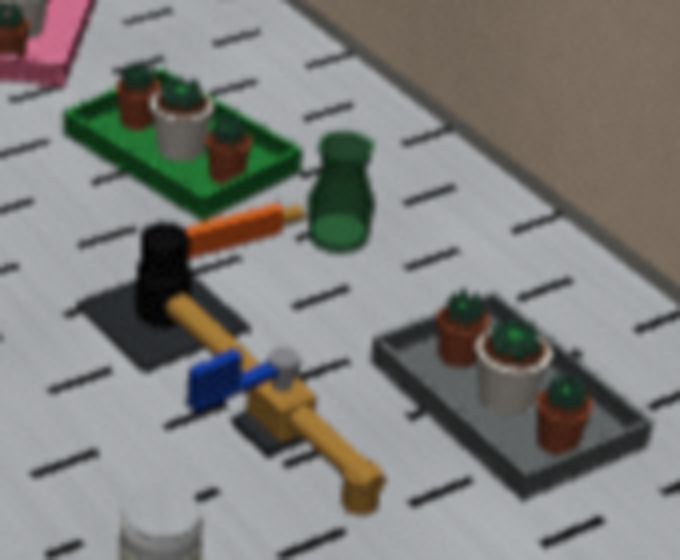

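```bash
cat > m.py <<'E'
from h import *
f=cams.grab_frame('top')
P=lambda x,y,z:ray(f,(180+x/3.2-.35,140+y/3.2-.35),z)
hub=P(397,313,.09);noz=P(406,160,.076);pot=P(143,145,.057);ax=P(597,302,.078);le=P(605,408,.1);pl=P(398,324,.008)
bar0=P(397,287,.088);bar1=P(404.5,181,.088)
pe=P(728,305,.035);p0=P(424,318,.041)
for n in('hub','pl','noz','pot','ax','le','pe','p0'):print(n,globals()[n].round(4))
a=lambda v:np.degrees(np.arctan2(v[1],v[0]))
print('arm',a(noz-pl),a(bar1-bar0),'target',a(pot-hub),a(pot-pl),np.linalg.norm((pot-hub)[:2]),'ax-hub',ax-hub,a(ax-hub),a(ax-pl),a(pe-p0),'lev',a(le-ax),np.linalg.norm((le-ax)[:2]))
# pot ellipse fit: white rim
g=f['color'][150:220,190:265].astype(int);w=(g.min(2)>120);ys,xs=np.nonzero(w);print(len(xs),xs.mean()+190,ys.mean()+150)
E
python3 m.py
```

```text
hub [0.5396 0.0371 0.09  ]
pl [0.5423 0.0385 0.008 ]
noz [0.6738 0.0312 0.076 ]
pot [0.6907 0.2599 0.057 ]
ax [ 0.5518 -0.1305  0.078 ]
le [ 0.4607 -0.1337  0.1   ]
pe [ 0.5569 -0.2494  0.035 ]
p0 [0.5429 0.0151 0.041 ]
arm -3.192741527397808 -3.4231024980555134 target 55.842597212164776 56.16216769473125 0.269166325939599 ax-hub [ 0.0122405  -0.16761229 -0.012     ] -85.82318131160247 -86.77753053047529 -86.97256757101158 lev -177.95439432123712 0.09123922909443952
1796 226.87861915367483 178.64031180400892
```

```bash
cat > go.py <<'E'
from h import *
from scipy.spatial.transform import Rotation as Ro
PV=np.array([.541,.038]); AX=np.array([.5518,-.1305])
def cmd(xyz,yx,s=None):
    s=s or get_state();R=np.array(s['ee_rot']);a=np.radians(yx)
    x=np.array([np.cos(a),np.sin(a),0]);z=np.array([0,0,-1.]);T=np.c_[x,np.cross(z,x),z]
    rv=Ro.from_matrix(R.T@T).as_rotvec(degrees=True)/60
    sh=R.T@(np.array(xyz)-s['position'])/.2
    return [list(map(float,rv.round(3))),list(map(float,sh.round(3))),0]
def arc(c,r,off,ang,sign,toolflip,z=.232):
    # finger centre beside a bar at angle ang, offset off clockwise of it
    a=np.radians(ang);u=np.array([np.cos(a),np.sin(a)]);t=np.array([-u[1],u[0]])
    p=c+r*u-off*t
    return [p[0],p[1],z],ang+90+(180 if toolflip else 0)
E
python3 - <<'E'
from go import *
p,y=arc(PV,.085,.045,-3.3,1,0,.404);print(p,y,cmd(p,y))
E
```

```text
[np.float64(0.6232686731990119), np.float64(-0.011818324039194493), 0.404] 86.7 [[0.0, 0.0, 1.285], [-3.009, -1.937, 0.004], 0]
```

Request:
servo_tool(
  commands=[
    [[0, 0, 0.5], [-0.9, -0.58, 0], 0],
    [[0, 0, 0.5], [-0.9, -0.58, 0], 0],
    [[0, 0, 0.5], [-0.9, -0.58, 0], 0],
    [[0, 0, 0.5], [-0.9, -0.58, 0], 0],
    [[0, 0, 0.5], [-0.9, -0.58, 0], 0],
  ],
  force=10,
)

```text
time: 1.57
position: [0.2908, 0.3693, 0.4049]
ee_rot: [[-0.688, 0.726, 0.0], [0.726, 0.688, 0.0], [-0.0, 0.0, -1.0]]
ft_force: [-0.7, 0.3, 0.6]
width: 0.0569
```

```bash
python3 - <<'E'
from go import *
p,y=arc(PV,.085,.045,-3.3,1,0,.404);print(cmd(p,y))
E
```

```text
[[0.0, -0.0, 0.779], [-2.526, -0.104, 0.005], 0]
```

Request:
servo_tool(
  commands=[
    [[0, 0, 0.6], [-1, -0.04, 0], 0],
    [[0, 0, 0.6], [-1, -0.04, 0], 0],
    [[0, 0, 0.6], [-1, -0.04, 0], 0],
    [[0, 0, 0.6], [-1, -0.04, 0], 0],
    [[0, 0, 0.6], [-1, -0.04, 0], 0],
  ],
)

```text
time: 1.98
position: [0.4239, 0.2164, 0.4051]
ee_rot: [[-0.132, 0.991, 0.001], [0.991, 0.132, 0.0], [0.0, 0.001, -1.0]]
ft_force: [0.5, 0.1, 0.1]
width: 0.0236
```

```bash
python3 - <<'E'
from go import *
p,y=arc(PV,.085,.045,-3.3,1,0,.404);print(cmd(p,y))
E
```

```text
[[0.001, -0.0, 0.181], [-1.262, 0.838, 0.006], 0]
```

Request:
servo_tool(
  commands=[
    [[0, 0, 0.18], [-0.95, 0.63, 0], 0],
    [[0, 0, 0.18], [-0.95, 0.63, 0], 0],
    [[0, 0, 0.18], [-0.95, 0.63, 0], 0],
    [[0, 0, 0.18], [-0.95, 0.63, 0], 0],
    [[0, 0, 0.18], [-0.95, 0.63, 0], 0],
  ],
)

```text
time: 2.4
position: [0.5603, 0.0594, 0.4053]
ee_rot: [[0.057, 0.998, 0.001], [0.998, -0.057, 0.0], [0.0, 0.001, -1.0]]
ft_force: [1.1, 0.1, 0.2]
width: 0.0004
```

```bash
python3 - <<'E'
from go import *
p,y=arc(PV,.085,.045,-3.3,1,0,.3);print(cmd(p,y))
E
```

```text
[[0.001, -0.0, 0.001], [-0.338, 0.334, 0.527], 0]
```

Request:
servo_tool(
  commands=[
    [[0, 0, 0], [-0.338, 0.334, 0], 0],
    [[0, 0, 0], [-0.338, 0.334, 0.1], 0],
    [[0, 0, 0], [-0.338, 0.334, 0.527], 0],
    [[0, 0, 0], [-0.338, 0.334, 0.527], 0],
    [[0, 0, 0], [-0.338, 0.334, 0.527], 0],
  ],
)

```text
time: 2.82
position: [0.623, -0.013, 0.2935]
ee_rot: [[0.058, 0.998, -0.009], [0.998, -0.058, 0.002], [0.002, -0.009, -1.0]]
ft_force: [-0.8, 0.5, -0.9]
width: 0.0004
```

```bash
python3 - <<'E'
from go import *
p,y=arc(PV,.085,.045,-3.3,1,0,.236);print(cmd(p,y))
f=cams.grab_frame('side');cv2.imwrite('pics/s1.png',cv2.resize(f['color'][120:320,220:480,::-1],None,fx=3,fy=3))
E
```

```text
[[-0.009, -0.002, -0.001], [0.005, 0.004, 0.287], 0]
```

View pics/s1.png

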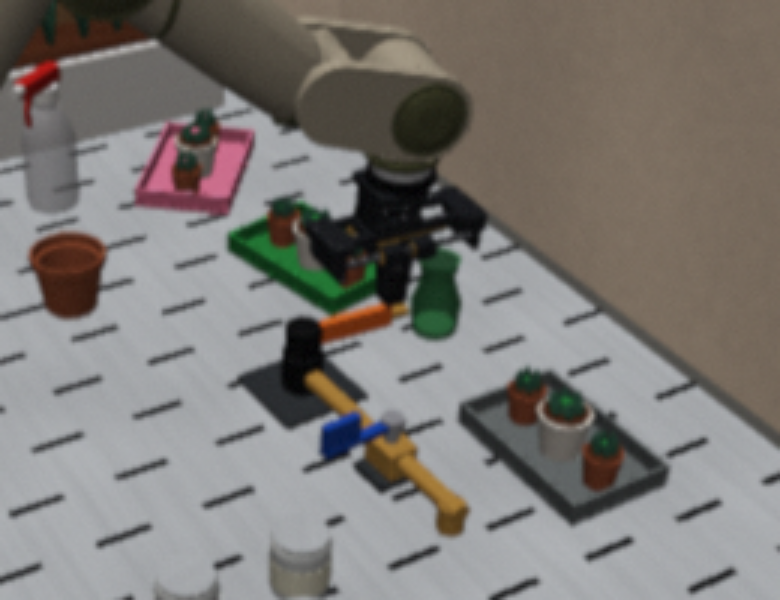

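The fingertip, at crop (393,300), is above and to the right of the orange bar. Lowering it beside the bar.

Request:
servo_tool(
  commands=[
    [[-0.009, -0.002, 0], [0.005, 0.004, 0.15], 0],
    [[-0.009, -0.002, 0], [0.005, 0.004, 0.287], 0],
    [[-0.009, -0.002, 0], [0.005, 0.004, 0.287], 0],
  ],
)

```text
time: 3.12
position: [0.6228, -0.0107, 0.2352]
ee_rot: [[0.057, 0.998, -0.004], [0.998, -0.057, 0.001], [0.0, -0.004, -1.0]]
ft_force: [-0.3, -0.2, -1.1]
width: 0.0003
```

```bash
python3 - <<'E'
from go import *
s=get_state();print(s['position'])
for a,o in((-3.3,.028),(-3.3,.018),(0,.015),(4,.015),(8,.015),(13,.015)):
  p,y=arc(PV,.085,o,a,1,0,.236);print(a,cmd(p,y,s))
f=cams.grab_frame('side');cv2.imwrite('pics/s2.png',cv2.resize(f['color'][180:280,280:420,::-1],None,fx=5,fy=5))
E
```

```text
[ 0.62280212 -0.01066234  0.23515861]
-3.3 [[-0.004, -0.0, 0.001], [0.079, 0.003, -0.004], 0]
-3.3 [[-0.004, -0.0, 0.001], [0.129, 0.003, -0.004], 0]
0 [[-0.004, -0.001, -0.054], [0.169, 0.006, -0.004], 0]
4 [[-0.004, -0.001, -0.121], [0.199, 0.009, -0.004], 0]
8 [[-0.004, -0.001, -0.188], [0.229, 0.009, -0.004], 0]
13 [[-0.004, -0.001, -0.271], [0.267, 0.007, -0.004], 0]
```

View pics/s2.png

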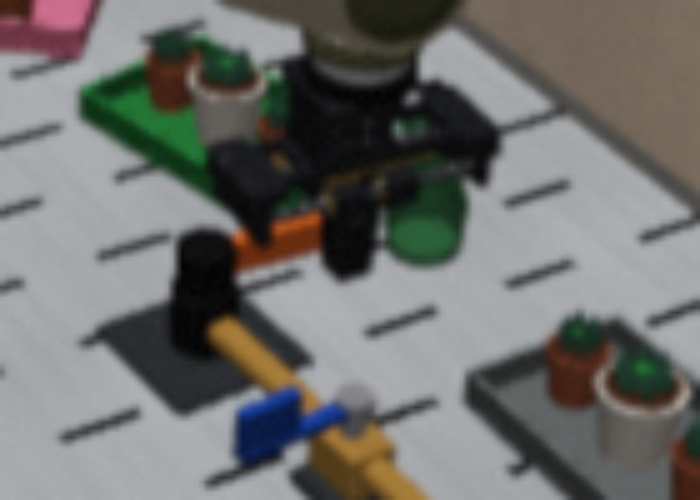

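The finger stands just right of the orange bar, and the gripper body clears the hub. I'll push gently along the arc.

Request:
servo_tool(
  commands=[
    [[-0.004, 0, 0], [0.08, 0.003, 0], 0],
    [[-0.004, 0, 0], [0.13, 0.003, 0], 0],
    [[-0.004, 0, -0.05], [0.165, 0.006, 0], 0],
    [[-0.004, 0, -0.12], [0.2, 0.009, 0], 0],
    [[-0.004, 0, -0.19], [0.23, 0.009, 0], 0],
  ],
)

```text
time: 3.58
position: [0.6285, 0.0358, 0.2413]
ee_rot: [[-0.146, 0.989, 0.009], [0.989, 0.146, -0.001], [-0.003, 0.009, -1.0]]
ft_force: [0.5, -2.3, 1.8]
width: 0.0005
```

```bash
python3 - <<'E'
from go import *
s=get_state();print(s['position'])
for a,o in((12,.015),(16,.015),(20,.015),(24,.015),(28,.015)):
  p,y=arc(PV,.085,o,a,1,0,.236);print(a,cmd(p,y,s))
f=cams.grab_frame('side');cv2.imwrite('pics/s3.png',cv2.resize(f['color'][180:280,280:420,::-1],None,fx=5,fy=5))
E
```

```text
[0.62846665 0.0358245  0.24133671]
12 [[0.008, 0.003, -0.06], [0.027, -0.002, 0.027], 0]
16 [[0.008, 0.003, -0.127], [0.057, -0.0, 0.027], 0]
20 [[0.008, 0.003, -0.193], [0.087, 0.0, 0.026], 0]
24 [[0.008, 0.004, -0.26], [0.117, -0.002, 0.026], 0]
28 [[0.008, 0.004, -0.327], [0.147, -0.006, 0.026], 0]
```

View pics/s3.png

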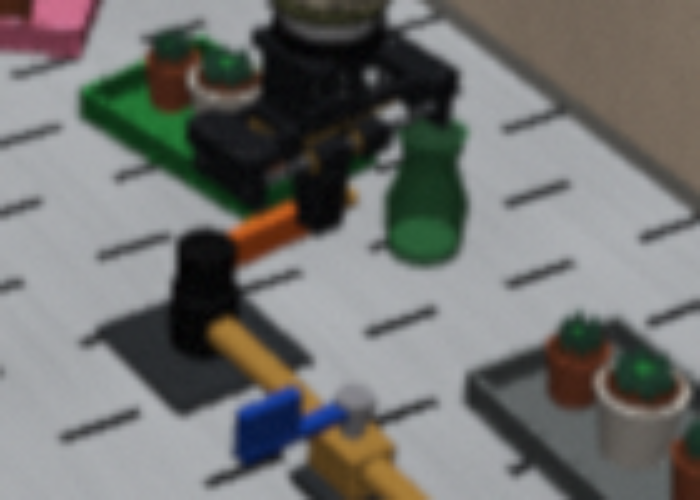

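Contact at about 2 N, and the bar is turning. Continuing.

Request:
servo_tool(
  commands=[
    [[0.008, 0.003, -0.06], [0.027, 0, 0.027], 0],
    [[0.008, 0.003, -0.127], [0.057, 0, 0.027], 0],
    [[0.008, 0.003, -0.193], [0.087, 0, 0.027], 0],
    [[0.008, 0.004, -0.26], [0.117, -0.002, 0.027], 0],
    [[0.008, 0.004, -0.327], [0.147, -0.006, 0.027], 0],
  ],
)

```text
time: 4.05
position: [0.6234, 0.0659, 0.2383]
ee_rot: [[-0.476, 0.879, 0.005], [0.879, 0.476, -0.0], [-0.002, 0.004, -1.0]]
ft_force: [1.7, -1.0, -0.3]
width: 0.0004
```

```bash
python3 - <<'E'
from go import *
s=get_state();print(s['position'])
for a,o in((31,.015),(34,.015),(38,.015),(42,.015),(46,.015)):
  p,y=arc(PV,.085,o,a,1,0,.236);print(a,cmd(p,y,s))
E
```

```text
[0.62341982 0.06587621 0.23834603]
31 [[0.004, 0.002, -0.043], [0.018, -0.001, 0.012], 0]
34 [[0.004, 0.002, -0.093], [0.04, 0.001, 0.012], 0]
38 [[0.004, 0.003, -0.16], [0.07, 0.003, 0.012], 0]
42 [[0.003, 0.003, -0.226], [0.1, 0.002, 0.012], 0]
46 [[0.003, 0.003, -0.293], [0.13, -0.001, 0.011], 0]
```

Request:
servo_tool(
  commands=[
    [[0.004, 0.002, -0.043], [0.018, 0, 0.01], 0],
    [[0.004, 0.002, -0.093], [0.04, 0, 0.01], 0],
    [[0.004, 0.003, -0.16], [0.07, 0.002, 0.01], 0],
    [[0.003, 0.003, -0.226], [0.1, 0.002, 0.01], 0],
    [[0.003, 0.003, -0.293], [0.13, 0, 0.01], 0],
  ],
)

```text
time: 4.47
position: [0.6114, 0.089, 0.2388]
ee_rot: [[-0.721, 0.693, 0.004], [0.693, 0.721, -0.0], [-0.003, 0.002, -1.0]]
ft_force: [0.9, -2.7, 0.3]
width: 0.0003
```

```bash
python3 - <<'E'
from go import *
s=get_state();print(s['position'])
for a,o in((48,.015),(50,.015),(52,.015),(54,.015),(56,.015)):
  p,y=arc(PV,.085,o,a,1,0,.236);print(a,cmd(p,y,s))
f=cams.grab_frame('side');cv2.imwrite('pics/s4.png',cv2.resize(f['color'][180:280,280:420,::-1],None,fx=5,fy=5))
f=cams.grab_frame('top');cv2.imwrite('pics/t4.png',cv2.resize(f['color'][140:290,180:430,::-1],None,fx=3.2,fy=3.2,interpolation=cv2.INTER_CUBIC))
E
```

```text
[0.61137045 0.08898005 0.23879087]
48 [[0.002, 0.003, -0.031], [0.016, -0.0, 0.014], 0]
50 [[0.002, 0.003, -0.064], [0.031, 0.001, 0.014], 0]
52 [[0.002, 0.003, -0.098], [0.046, 0.003, 0.014], 0]
54 [[0.002, 0.003, -0.131], [0.061, 0.004, 0.014], 0]
56 [[0.002, 0.003, -0.164], [0.076, 0.004, 0.014], 0]
```

View pics/s4.png

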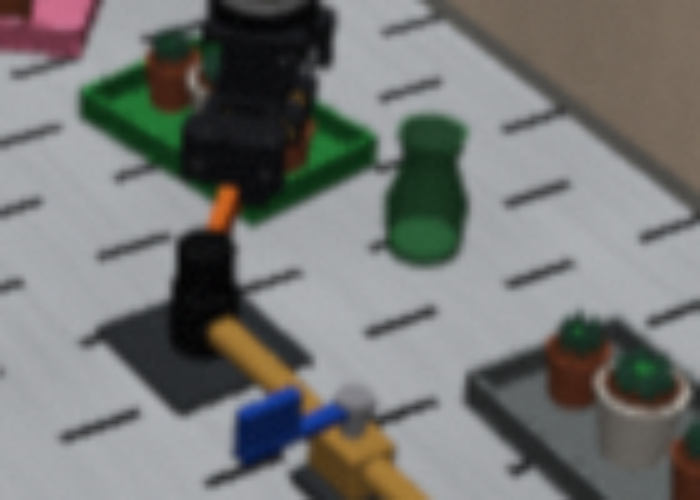

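View pics/t4.png

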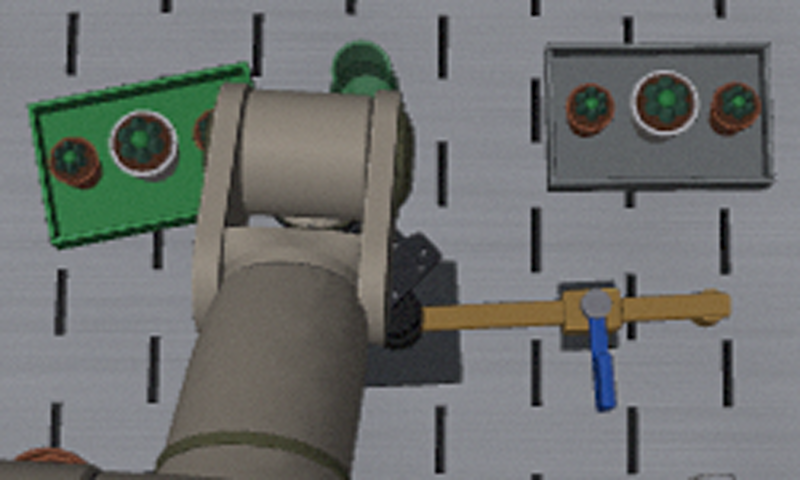

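The arm has turned to about 45°. I'll push a little further, short of the target, then back off and measure.

Request:
servo_tool(
  commands=[
    [[0.002, 0.003, -0.031], [0.016, 0, 0.01], 0],
    [[0.002, 0.003, -0.064], [0.031, 0.001, 0.01], 0],
    [[0.002, 0.003, -0.098], [0.046, 0.003, 0.01], 0],
    [[0.002, 0.003, -0.115], [0.054, 0.003, 0.01], 0],
    [[0.002, 0.003, -0.115], [0.054, 0.003, 0.01], 0],
  ],
)

```text
time: 4.98
position: [0.6039, 0.0975, 0.2377]
ee_rot: [[-0.797, 0.604, 0.002], [0.604, 0.797, 0.001], [-0.001, 0.002, -1.0]]
ft_force: [1.4, -1.4, 1.0]
width: 0.0
```

```bash
python3 - <<'E'
from go import *
s=get_state();p=s['position'];R=s['ee_rot'];print(p,np.degrees(np.arctan2(R[1,0],R[0,0])),s['ft_force'])
d=p[:2]-PV;a=np.radians(53);print('off',d@[-np.sin(a),np.cos(a)],'r',d@[np.cos(a),np.sin(a)])
E
```

```text
[0.60393142 0.09751303 0.23771564] 142.85545361878255 [ 1.42899992 -1.35764866  1.03989969]
off -0.014443431552940708 r 0.08540228917090799
```

Request:
servo_tool(
  commands=[
    [[0, 0, 0], [-0.1, 0, 0], 0],
    [[0, 0, 0], [-0.2, 0, 0], 0],
    [[0, 0, 0], [-0.2, 0, -0.35], 0],
    [[0, 0, 0], [-0.4, 0.4, -0.5], 0],
    [[0, 0, 0], [-0.4, 0.4, -0.5], 0],
  ],
)

```text
time: 5.4
position: [0.6984, 0.1038, 0.3277]
ee_rot: [[-0.795, 0.607, 0.002], [0.607, 0.795, 0.001], [-0.001, 0.002, -1.0]]
ft_force: [0.1, -0.6, 0.5]
width: 0.0002
```

```bash
python3 - <<'E'
from go import *
s=get_state();print(s['position'])
f=cams.grab_frame('top');cv2.imwrite('pics/t5.png',cv2.resize(f['color'][140:290,180:430,::-1],None,fx=3.2,fy=3.2,interpolation=cv2.INTER_CUBIC))
f=cams.grab_frame('side');cv2.imwrite('pics/s5.png',cv2.resize(f['color'][180:280,280:420,::-1],None,fx=5,fy=5))
E
```

```text
[0.69839486 0.1037739  0.327708  ]
```

View pics/t5.png

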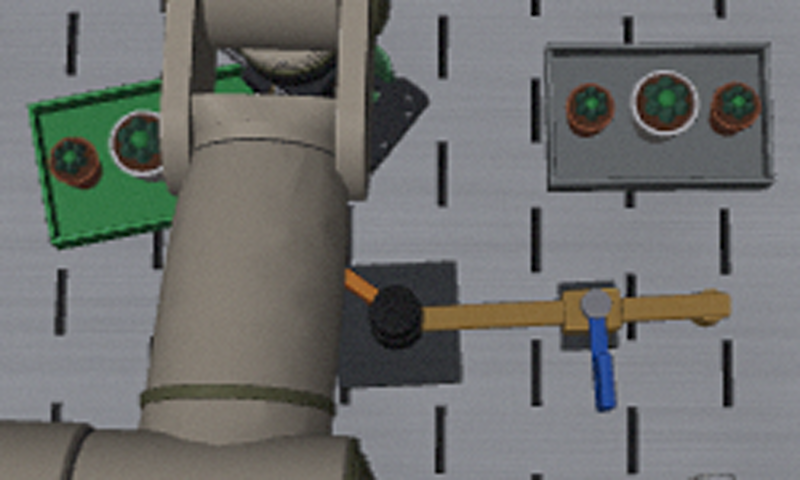

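View pics/s5.png

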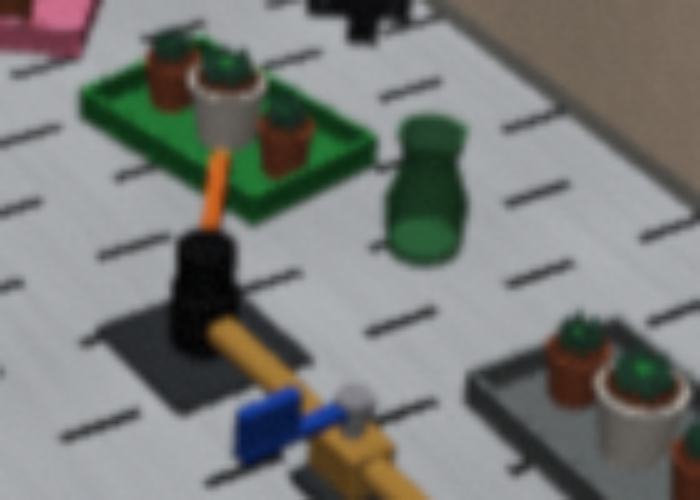

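Request:
servo_tool(
  commands=[
    [[0, 0, 0], [-0.76, -0.99, 0], 0],
    [[0, 0, 0], [-0.76, -0.99, 0], 0],
    [[0, 0, 0], [-0.76, -0.99, 0], 0],
    [[0, 0, 0], [-0.76, -0.99, 0], 0],
    [[0, 0, 0], [-0.76, -0.99, 0], 0],
  ],
)

```text
time: 5.92
position: [0.7008, -0.106, 0.3284]
ee_rot: [[-0.795, 0.606, 0.01], [0.606, 0.795, 0.002], [-0.007, 0.008, -1.0]]
ft_force: [1.1, -0.7, -0.3]
width: 0.0006
```

Request:
servo_tool(
  commands=[
    [[0, 0, 0], [-0.2, -0.3, 0], 0],
    [[0, 0, 0], [-0.2, -0.3, 0], 0],
    [[0, 0, 0], [-0.2, -0.3, 0], 0],
  ],
)

```text
time: 6.17
position: [0.6946, -0.1846, 0.3269]
ee_rot: [[-0.79, 0.613, 0.008], [0.613, 0.79, 0.002], [-0.005, 0.006, -1.0]]
ft_force: [0.4, 0.1, -0.1]
width: 0.0007
```

```bash
python3 - <<'E'
from go import *
s=get_state();print(s['position'])
f=cams.grab_frame('top');cv2.imwrite('pics/t6.png',cv2.resize(f['color'][150:270,200:360,::-1],None,fx=5,fy=5,interpolation=cv2.INTER_CUBIC))
E
```

```text
[ 0.6946411  -0.18455487  0.32686945]
```

View pics/t6.png

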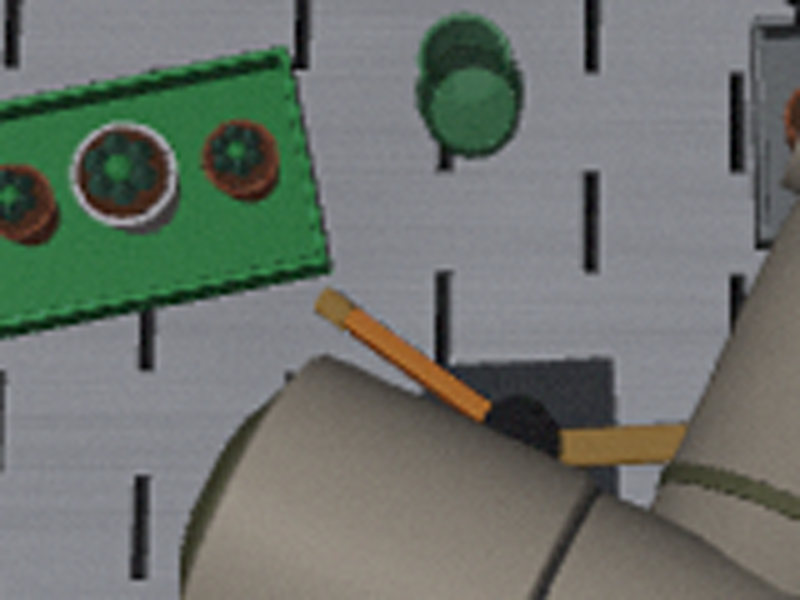

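```bash
cat > ang.py <<'E'
from go import *
import sys
f=cams.grab_frame('top');c=f['color'].astype(int)
hsv=cv2.cvtColor(f['color'],cv2.COLOR_RGB2HSV)
m=(hsv[...,0]<16)&(hsv[...,1]>170)&(hsv[...,2]>130)
m[:,:255]=0;m[:,330:]=0;m[:185]=0;m[250:]=0
ys,xs=np.nonzero(m);W=np.array([ray(f,(x,y),.088) for x,y in zip(xs,ys)])[:,:2]
vx,vy,x0,y0=cv2.fitLine(W.astype(np.float32),cv2.DIST_HUBER,0,.001,.001).ravel()
th=np.degrees(np.arctan2(vy,vx));th=th if -30<th<150 else th+180
d=np.array([np.cos(np.radians(th)),np.sin(np.radians(th))]);n=np.array([-d[1],d[0]])
g=c[160:215,195:262];w=(g.min(2)>135)
w2=np.zeros((480,640),np.uint8);w2[172:200,210:240]=((c[172:200,210:240].min(2)>125)*255)
cn=np.array(np.nonzero(w2)).T[:,::-1].astype(np.float32)
el=cv2.fitEllipse(cn);pot=ray(f,el[0],.057)
print(len(xs),'bar angle',th,'pot px',el,pot.round(4))
print('line offset of PV',n@(PV-[x0,y0]),'aim miss mm at pot',1e3*(n@(pot[:2]-[x0,y0])), 'pivot->pot',np.degrees(np.arctan2(*(pot[:2]-PV)[::-1])))
E
python3 ang.py
```

```text
119 bar angle 54.869026 pot px ((224.27444458007812, 184.2508087158203), (19.33767318725586, 20.193368911743164), 70.28689575195312) [0.6928 0.2601 0.057 ]
line offset of PV 0.0006960515459485762 aim miss mm at pot 4.392917101515911 pivot->pot 55.656445023451376
```

The bar points at 54.9° and the pot bears 55.7°. That is about 4 mm off at the pot centre, well inside its 30 mm radius, so the spray arm is set. Now the lever.

```bash
python3 - <<'E'
from go import *
p,y=arc(AX,.068,.045,-178,1,1,.33);print(p,y,cmd(p,y))
E
```

```text
[np.float64(0.4822709464110889), np.float64(-0.08790057855991076), 0.33] 92 [[0.009, 0.001, 0.841], [1.124, -0.287, -0.021], 0]
```

Request:
servo_tool(
  commands=[
    [[0.009, 0, 0.84], [0.99, -0.26, -0.02], 0],
    [[0.009, 0, 0.84], [0.99, -0.26, -0.02], 0],
    [[0.009, 0, 0.84], [0.99, -0.26, -0.02], 0],
    [[0.009, 0, 0.84], [0.99, -0.26, -0.02], 0],
    [[0.009, 0, 0.84], [0.99, -0.26, -0.02], 0],
  ],
)

```text
time: 6.68
position: [0.504, -0.0973, 0.3298]
ee_rot: [[-0.285, 0.958, 0.002], [0.958, 0.285, 0.0], [-0.001, 0.002, -1.0]]
ft_force: [0.3, -0.6, 0.1]
width: 0.0005
```

```bash
python3 - <<'E'
from go import *
p,y=arc(AX,.068,.045,-178,1,1,.33);print(p,y,cmd(p,y))
E
```

```text
[np.float64(0.4822709464110889), np.float64(-0.08790057855991076), 0.33] 92 [[0.002, 0.0, 0.243], [0.076, -0.091, -0.001], 0]
```

Request:
servo_tool(
  commands=[
    [[0.002, 0, 0.24], [0.08, -0.09, 0], 0],
    [[0.002, 0, 0.24], [0.08, -0.09, 0], 0],
    [[0.002, 0, 0.24], [0.08, -0.09, 0], 0],
    [[0.002, 0, 0.24], [0.08, -0.09, 0], 0],
  ],
)

```text
time: 7.02
position: [0.4822, -0.0861, 0.33]
ee_rot: [[-0.042, 0.999, 0.001], [0.999, 0.042, -0.0], [-0.0, 0.001, -1.0]]
ft_force: [0.6, -0.5, 0.3]
width: 0.0005
```

```bash
python3 - <<'E'
from go import *
p,y=arc(AX,.068,.045,-178,1,1,.234);print(p,y,cmd(p,y))
f=cams.grab_frame('side');cv2.imwrite('pics/s7.png',cv2.resize(f['color'][160:320,240:440,::-1],None,fx=3.75,fy=3.75))
E
```

```text
[np.float64(0.4822709464110889), np.float64(-0.08790057855991076), 0.234] 92 [[0.001, 0.0, 0.007], [-0.009, -0.0, 0.48], 0]
```

View pics/s7.png

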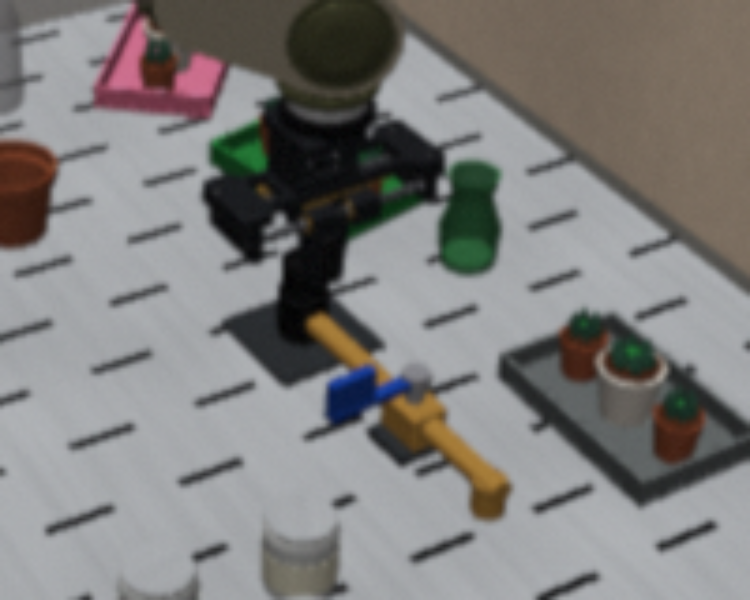

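The finger hangs to the left of the blue blade, with free space below it. Lowering.

Request:
servo_tool(
  commands=[
    [[0, 0, 0], [-0.009, 0, 0.2], 0],
    [[0, 0, 0], [-0.009, 0, 0.4], 0],
    [[0, 0, 0], [-0.009, 0, 0.49], 0],
    [[0, 0, 0], [-0.009, 0, 0.49], 0],
  ],
)

```text
time: 7.4
position: [0.4824, -0.0881, 0.2281]
ee_rot: [[-0.045, 0.999, -0.006], [0.999, 0.045, 0.003], [0.003, -0.006, -1.0]]
ft_force: [0.1, -0.4, 0.1]
width: 0.0006
```

```bash
python3 - <<'E'
from go import *
s=get_state();print(s['position'])
for a,o in((-178,.028),(-178,.02),(-178,.015),(-174,.015),(-170,.015)):
  p,y=arc(AX,.068,o,a,1,1,.233);print(a,cmd(p,y,s))
f=cams.grab_frame('side');cv2.imwrite('pics/s8.png',cv2.resize(f['color'][200:320,280:440,::-1],None,fx=5,fy=5))
E
```

```text
[ 0.48244821 -0.08810569  0.22808431]
-178 [[-0.006, -0.003, 0.01], [-0.084, -0.002, -0.025], 0]
-178 [[-0.006, -0.003, 0.01], [-0.124, -0.002, -0.025], 0]
-178 [[-0.006, -0.003, 0.01], [-0.149, -0.003, -0.025], 0]
-174 [[-0.006, -0.003, -0.057], [-0.173, -0.007, -0.025], 0]
-170 [[-0.006, -0.003, -0.124], [-0.197, -0.01, -0.025], 0]
```

View pics/s8.png

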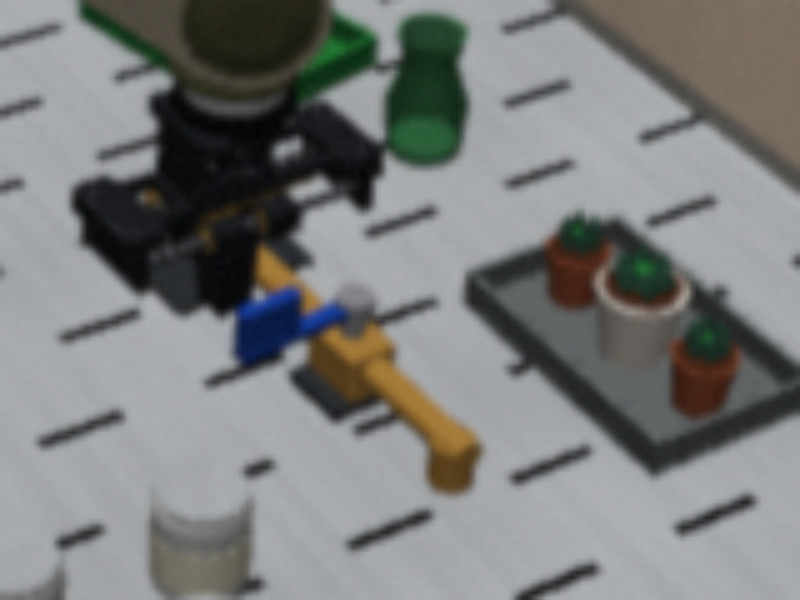

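The finger is beside the blade and in line with it. Pushing towards −y.

Request:
servo_tool(
  commands=[
    [[-0.006, -0.003, 0.01], [-0.084, -0.002, -0.025], 0],
    [[-0.006, -0.003, 0.01], [-0.124, -0.002, -0.025], 0],
    [[-0.006, -0.003, 0.01], [-0.149, -0.003, -0.025], 0],
    [[-0.006, -0.003, -0.057], [-0.173, -0.007, -0.025], 0],
    [[-0.006, -0.003, -0.124], [-0.197, -0.01, -0.025], 0],
  ],
)

```text
time: 7.87
position: [0.4831, -0.1279, 0.2365]
ee_rot: [[-0.177, 0.984, 0.006], [0.984, 0.177, -0.001], [-0.002, 0.006, -1.0]]
ft_force: [1.8, 4.0, 2.3]
width: 0.0002
```

```bash
cat > n.py <<'E'
from go import *
import sys
s=get_state();print(s['position'],s['ft_force'])
for a in map(float,sys.argv[1:]):
  p,y=arc(AX,.068,.015,a,1,1,.232);print(a,cmd(p,y,s))
f=cams.grab_frame('side');cv2.imwrite(f'pics/n{int(s["time"]*100)}.png',cv2.resize(f['color'][200:320,280:440,::-1],None,fx=5,fy=5));print(int(s["time"]*100))
E
python3 n.py -166 -162 -157 -152 -147
```

```text
[ 0.48312596 -0.12789868  0.23648723] [1.81585555 4.01643689 2.27251681]
-166.0 [[0.005, 0.002, -0.063], [-0.021, -0.009, 0.022], 0]
-162.0 [[0.005, 0.003, -0.13], [-0.045, -0.012, 0.022], 0]
-157.0 [[0.005, 0.003, -0.213], [-0.076, -0.013, 0.023], 0]
-152.0 [[0.005, 0.003, -0.297], [-0.106, -0.011, 0.023], 0]
-147.0 [[0.005, 0.003, -0.38], [-0.136, -0.007, 0.023], 0]
786
```

Request:
servo_tool(
  commands=[
    [[0.005, 0.002, -0.063], [-0.021, -0.009, 0.022], 0],
    [[0.005, 0.003, -0.13], [-0.045, -0.012, 0.022], 0],
    [[0.005, 0.003, -0.213], [-0.076, -0.013, 0.022], 0],
    [[0.005, 0.003, -0.297], [-0.106, -0.011, 0.022], 0],
    [[0.005, 0.003, -0.38], [-0.136, -0.007, 0.022], 0],
  ],
)

```text
time: 8.33
position: [0.4866, -0.1552, 0.2325]
ee_rot: [[-0.551, 0.835, -0.0], [0.835, 0.551, 0.0], [0.0, -0.0, -1.0]]
ft_force: [-0.2, 3.7, 0.3]
width: 0.0004
```

```bash
python3 n.py -142 -137 -132 -127 -122; cp pics/n8*.png pics/na.png
```

```text
[ 0.48660276 -0.15519688  0.23253589] [-0.18756129  3.71395057  0.31234337]
-142.0 [[-0.0, -0.0, -0.076], [-0.029, -0.005, 0.003], 0]
-137.0 [[-0.0, -0.0, -0.16], [-0.059, -0.008, 0.003], 0]
-132.0 [[-0.0, -0.0, -0.243], [-0.089, -0.008, 0.003], 0]
-127.0 [[-0.0, -0.0, -0.326], [-0.12, -0.005, 0.003], 0]
-122.0 [[-0.0, -0.0, -0.41], [-0.15, -0.0, 0.003], 0]
833
```

View pics/na.png

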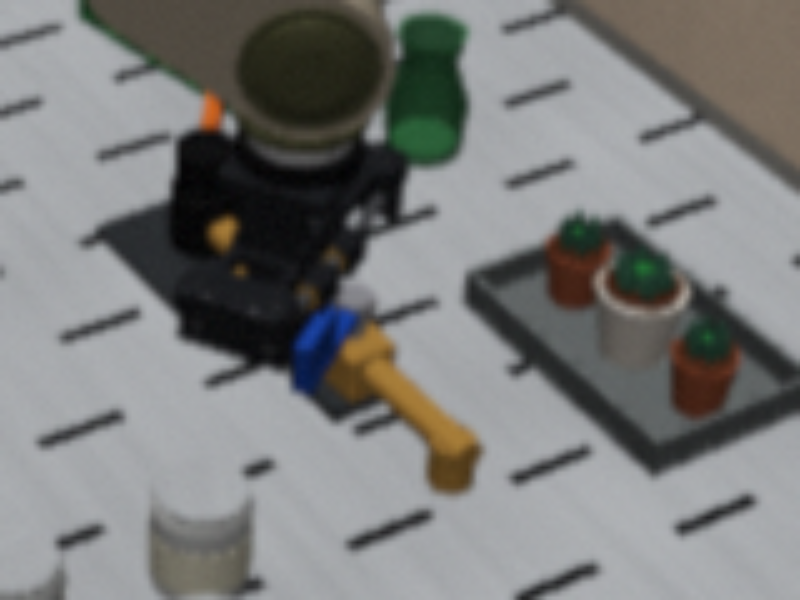

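The lever is following. Continuing.

Request:
servo_tool(
  commands=[
    [[0, 0, -0.076], [-0.029, -0.005, 0], 0],
    [[0, 0, -0.16], [-0.059, -0.008, 0], 0],
    [[0, 0, -0.243], [-0.089, -0.008, 0], 0],
    [[0, 0, -0.326], [-0.12, -0.005, 0], 0],
    [[0, 0, -0.41], [-0.15, 0, 0], 0],
  ],
)

```text
time: 8.8
position: [0.5034, -0.1807, 0.2327]
ee_rot: [[-0.851, 0.524, -0.001], [0.524, 0.851, 0.001], [0.001, 0.0, -1.0]]
ft_force: [-2.0, 3.6, -0.8]
width: 0.0008
```

```bash
python3 n.py -117 -112 -107 -102 -98 -95; cp pics/n87*.png pics/nb.png
```

```text
[ 0.50343387 -0.18065014  0.23269565] [-2.04719254  3.62613618 -0.8215287 ]
-117.0 [[0.0, -0.001, -0.077], [-0.027, -0.005, 0.003], 0]
-112.0 [[0.0, -0.001, -0.161], [-0.057, -0.007, 0.003], 0]
-107.0 [[0.0, -0.001, -0.244], [-0.088, -0.008, 0.003], 0]
-102.0 [[0.0, -0.001, -0.327], [-0.118, -0.005, 0.003], 0]
-98.0 [[0.0, -0.001, -0.394], [-0.142, -0.001, 0.003], 0]
-95.0 [[0.0, -0.001, -0.444], [-0.16, 0.003, 0.003], 0]
880cp: cannot stat 'pics/n87*.png': No such file or directory
```

Request:
servo_tool(
  commands=[
    [[0, 0, -0.077], [-0.027, -0.005, 0], 0],
    [[0, 0, -0.161], [-0.057, -0.007, 0], 0],
    [[0, 0, -0.244], [-0.088, -0.008, 0], 0],
    [[0, 0, -0.327], [-0.118, -0.005, 0], 0],
    [[0, 0, -0.394], [-0.142, 0, 0], 0],
  ],
)

```text
time: 9.27
position: [0.5282, -0.1958, 0.2328]
ee_rot: [[-0.991, 0.134, -0.002], [0.134, 0.991, 0.0], [0.002, 0.0, -1.0]]
ft_force: [-3.9, -0.3, -1.5]
width: 0.0005
```

```bash
python3 n.py -95 -93 -91 -89 -87; ls pics
```

```text
[ 0.52815968 -0.1958466   0.23279447] [-3.94888871 -0.28509321 -1.53297282]
-95.0 [[0.0, -0.002, -0.045], [-0.014, -0.004, 0.004], 0]
-93.0 [[0.0, -0.002, -0.079], [-0.026, -0.005, 0.004], 0]
-91.0 [[0.0, -0.002, -0.112], [-0.039, -0.007, 0.004], 0]
-89.0 [[0.0, -0.002, -0.145], [-0.051, -0.008, 0.004], 0]
-87.0 [[0.0, -0.002, -0.179], [-0.063, -0.008, 0.004], 0]
926
crop.png
crops.png
n786.png
n833.png
n880.png
n926.png
na.png
s1.png
s2.png
s3.png
s4.png
s5.png
s7.png
s8.png
side0.png
t4.png
t5.png
t6.png
top0.png
```

Request:
servo_tool(
  commands=[
    [[0, 0, -0.045], [-0.014, -0.004, 0], 0],
    [[0, 0, -0.079], [-0.026, -0.005, 0], 0],
    [[0, 0, -0.1], [-0.036, -0.007, 0], 0],
    [[0, 0, -0.1], [-0.036, -0.007, 0], 0],
  ],
)

```text
time: 9.65
position: [0.5357, -0.1982, 0.2329]
ee_rot: [[-1.0, 0.029, -0.001], [0.029, 1.0, -0.0], [0.001, -0.0, -1.0]]
ft_force: [-2.5, 1.4, -0.5]
width: 0.0003
```

Request:
servo_tool(
  commands=[
    [[0, 0, 0], [0.1, 0, 0], 0],
    [[0, 0, 0], [0.25, 0, 0], 0],
    [[0, 0, 0], [0.25, 0, -0.4], 0],
    [[0, 0, 0], [0.25, 0, -0.7], 0],
    [[0, 0, 0], [0.25, 0, -0.7], 0],
  ],
)

```text
time: 10.07
position: [0.4851, -0.1966, 0.3599]
ee_rot: [[-0.999, 0.033, -0.001], [0.033, 0.999, 0.0], [0.001, -0.0, -1.0]]
ft_force: [0.4, -0.4, -0.7]
width: 0.0007
```

```bash
python3 n.py -88; python3 - <<'E'
from go import *
f=cams.grab_frame('top');cv2.imwrite('pics/t9.png',cv2.resize(f['color'][140:290,240:440,::-1],None,fx=4,fy=4,interpolation=cv2.INTER_CUBIC))
E
ls -t pics|head -3
```

```text
[ 0.4851262  -0.19656037  0.35985256] [ 0.40204273 -0.3663896  -0.73595836]
-88.0 [[0.0, -0.001, -0.065], [-0.271, -0.003, 0.639], 0]
1006
t9.png
n1006.png
n926.png
```

View pics/t9.png

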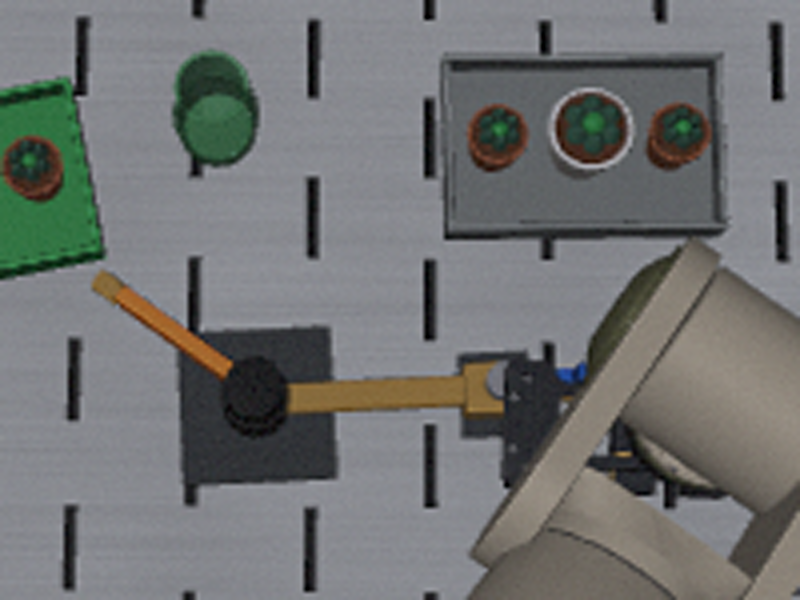

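Request:
servo_tool(
  commands=[
    [[0, 0, 0], [0.5, -1, 0], 0],
    [[0, 0, 0], [0.5, -1, 0], 0],
    [[0, 0, 0], [0.5, -1, 0], 0],
    [[0, 0, 0], [0.5, -1, 0], 0],
    [[0, 0, 0], [0.5, -1, 0], 0],
  ],
)

```text
time: 10.58
position: [0.3858, -0.3815, 0.3645]
ee_rot: [[-0.999, 0.035, 0.011], [0.035, 0.999, -0.009], [-0.012, -0.008, -1.0]]
ft_force: [0.4, -0.3, -0.2]
width: 0.0007
```

```bash
python3 - <<'E'
from go import *
print(get_state()['position'])
f=cams.grab_frame('top');cv2.imwrite('pics/t10.png',cv2.resize(f['color'][150:300,230:430,::-1],None,fx=4,fy=4,interpolation=cv2.INTER_CUBIC))
E
python3 ang.py
```

```text
[ 0.38576994 -0.38148843  0.36452355]
120 bar angle 54.804893 pot px ((224.269287109375, 184.2406463623047), (19.32225227355957, 20.23491096496582), 73.7688980102539) [0.6928 0.2601 0.057 ]
line offset of PV 0.0005881491190490056 aim miss mm at pot 4.571294460084344 pivot->pot 55.65319786669112
```

View pics/t10.png

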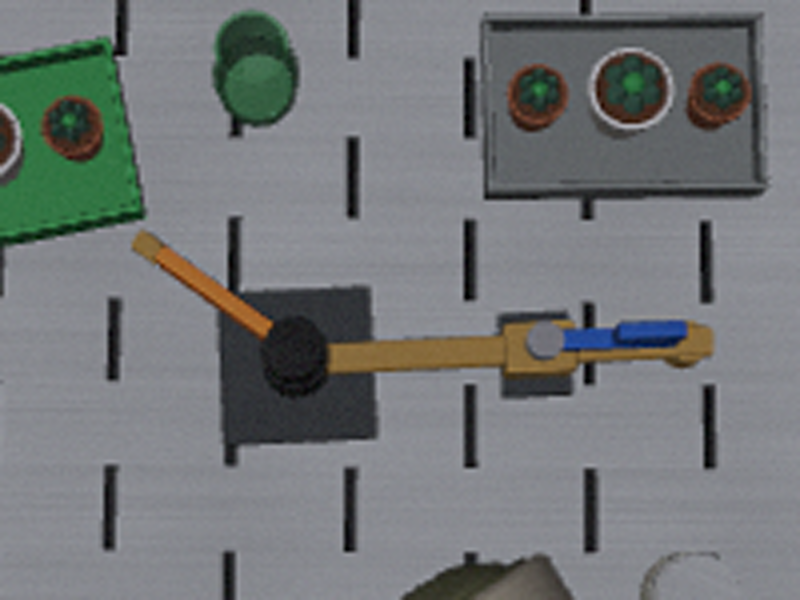

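```bash
python3 - <<'E'
from go import *
f=cams.grab_frame('top');c=f['color'];h=cv2.cvtColor(c,cv2.COLOR_RGB2HSV)
a=lambda v:np.degrees(np.arctan2(v[1],v[0]))
P=lambda x,y,z:ray(f,(230+x/4-.375,150+y/4-.375),z)
m=(abs(h[...,0].astype(int)-112)<12)&(h[...,1]>170)&(h[...,2]>60);m[:,:360]=0;m[:,410:]=0;m[:225]=0;m[242:]=0
ys,xs=np.nonzero(m);k=xs>=385
for sel,z in((k,.1),(~k&(xs<384),.071)):
  W=np.array([ray(f,(x,y),z) for x,y in zip(xs[sel],ys[sel])])[:,:2]
  v=cv2.fitLine(W.astype(np.float32),cv2.DIST_HUBER,0,.001,.001).ravel();t=a(v[:2]);t=t if t<0 else t-180
  print(sel.sum(),'fit',t,W.mean(0),[a(W.mean(0)-AX)])
ax=P(546,340,.08);print('ax',ax,'blade ctr',a(P(652,331,.1)-ax))
# pipe edges
for x in (340,400,460,500):
  pass
b=(h[...,0]>10)&(h[...,0]<30)&(h[...,1]>90);b[:,:316]=0;b[:,355:]=0;b[:225]=0;b[250:]=0
ys,xs=np.nonzero(b);W=np.array([ray(f,(x,y),.035) for x,y in zip(xs,ys)])[:,:2]
v=cv2.fitLine(W.astype(np.float32),cv2.DIST_HUBER,0,.001,.001).ravel();print('pipe',a(v[:2]),len(xs))
g=cams.grab_frame('side');cv2.imwrite('pics/s11.png',cv2.resize(g['color'][180:310,280:450,::-1],None,fx=4.5,fy=4.5))
E
```

```text
78 fit -88.54085 [ 0.55112906 -0.19573053] [np.float64(-90.58930064039544)]
54 fit -89.02988 [ 0.55227047 -0.16074805] [np.float64(-89.10890972532819)]
ax [ 0.5498864  -0.13000432  0.08      ] blade ctr -87.26951364855297
pipe -87.10774 290
```

View pics/s11.png

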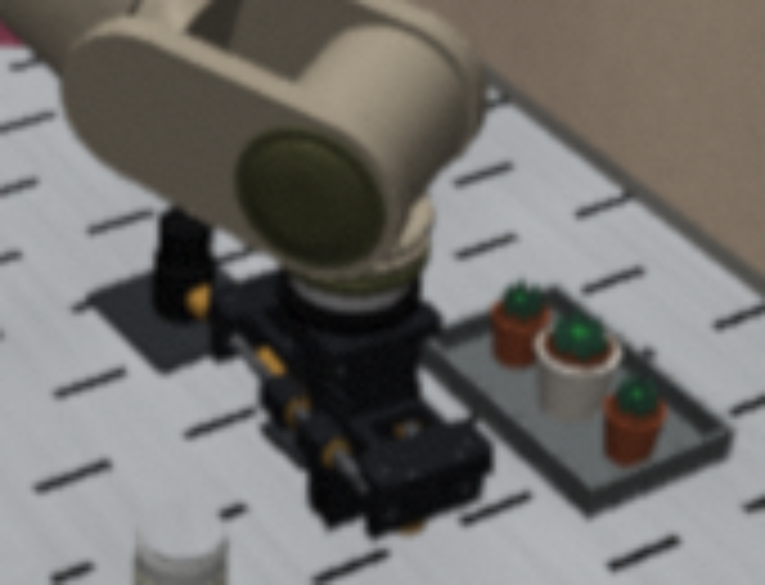

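The lever lies at about −88.5° and the pipe at −87.1°, so it is along the pipe within about 1.5°. The spray arm did not move during the lever push. The robot is clear of everything, so I'll hand in.

```bash
python3 -c "
from bench import job;print(job.close_job())"
```

```text
the job is handed in; nothing more can be done
None
```

The green tray is set up for watering, and the job was handed in at about 11 s of robot time. With the tap still shut, I pushed the orange spray arm round with the closed fingertips. Then I pushed the blue lever open until it lay over the brass pipe, pointing away from the spray arm.

- **Spray arm:** it points at 54.8°, and the centre of the white pot bears 55.7°. The aim line passes about 4–5 mm from the pot's centre, well inside its 30 mm radius. It did not move while I pushed the lever.
- **Tap lever:** the two line fits gave −88.5° and −89.0°, and a pivot-to-blade reading gave −87.3°. The pipe is at −87.1°, so the lever is about 0–2° short of exactly in line. The readings disagree by about that much.
- **Forces and clearance:** the measured contact force at the end of each move stayed below about 5 N. The arm ended clear of everything, with the fingertips roughly 0.2 m above the shelf.
- **Not fully checked:** the trays and vase look unmoved in the pictures, but I re-measured only the green tray's pot. The last side picture could not confirm the lever, because the gripper hid it.

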